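Shelve the bead tin, fit its double lid, lift off only the outer lid

ROBOT

A 6-joint arm with a two-finger parallel gripper is mounted at the origin on the work surface. World frame = base frame: x ahead of the robot, y to its left, z up, the work surface at z = 0. Lengths are in m, angles in rad, forces in N, time in s.
With the tool pointing down it reaches from about 0.3 to 0.75 m from the base axis. Payload 8.5 kg.
Tool frame: the origin (TCP) lies midway between the tips of the shut fingers; the grasp point (between the pads) lies 19 mm behind it; z points along the fingers, y is the line along which they close (so a half turn about z gives the same grasp; the last joint's range is limited). The gripper opens to 85 mm and grips with 20 to 120 N. Pads are 22 mm wide; open, the fingers measure 114 mm over their backs; the gripper's body (76 mm by 85 mm) begins 54 mm behind the grasp point. The pads swing forward as they close: fully open they stand 13 mm farther back than shut.
Start: joints at [-1.491, 0.381, 1.297, -0, 1.464, -0.215], TCP at [0.16, -0.526, 0.231] pointing down, gripper open.
Joint ranges: [-3.11, 3.11], [-0.89, 2.33], [0.22, 2.48], [-1.42, 4.56], [0.17, 2.85], [-2.88, 2.88]. Speed limits (rad/s): [2.39, 2.39, 3.14, 3.14, 3.14, 3.14].

INTERFACE

Orientations are given as a unit quaternion [w, x, y, z].
In Python, from cell import manip gives the robot as it stands.
- The arm moves only by the shell command python3 -m inch 'ROWS' [FORCE]. ROWS is JSON, a list of rows, each an object with "delta_pos": the shift along the tool's x, y, z in cm, a list of three; "delta_rot": the turn, a rotation vector about the tool's x, y, z in rad, a list of three; "grip": the opening, from -1 (shut) to 1 (fully open). A call has exactly 10 rows; each row shifts and turns the commanded pose from where the row before left it, along the tool's axes as they then stand; what a row does not reach is not made up. A row lasts 1/10 s, in which the tool goes at most 50 mm and 8.59 degrees, less where a joint would pass 70% of its speed; a pose out of reach is approached as far as the arm can. A call is refused whole if a number of a shift passes 5 or a number of a turn 0.15, either way. A call with a gripper value outside its range is refused whole. The fingers move at their own pace and stop on an object; FORCE is the grip in N (left out, the last holds). Time passes only in rows, so rows that do not move let the fingers close, or fill a call up. It gives the time, the measured TCP pose, the force, the opening and the grip force at its end, in the units of the state.
- manip.read_state(): the state, without advancing time (a new reading comes with each control period).
- manip.capture(name): name is "scene" or "top"; returns a dict with "pixels" (480x640x3 uint8, blue, green, red), "range_z" (480x640 float32, m along the optical axis (not along the pixel's ray), 0 where there is no reading), "intrinsics" (3x3 intrinsics, pixels), "eye" and "rotation" of the camera in the world. Camera axes: x right, y up, looking along -z (the intrinsics and any distortion apply to the point x, -y, -z); pixel columns grow to the right and rows downward; lengths in m; the calibration is good to about 2 mm. A picture is of the moment at which its call begins.
- manip.hand_in(): hands the job in; it is judged then, once.
Trained networks look in a picture, given as the dict that the camera call returned (one of the last four; its "shot" number tells which), for a name from the list of things; names that differ only in an ending like _2 or _b are one class to them, and where a whole thing is asked for, a point or a joint stands for the part that bears it (a point fixed in the world has none). Each returns a list of dicts, best first, with "conf" (0 to 1); they miss things now and then, are a little off and sometimes report something else, mostly with a low value. They report only what shows in the picture. A call takes as long as a camera call.
- manip.outline_of(picture, thing): "mask" (480x640 bool, what is visible of it) and "extent" ([left, top, width, height] in pixels, round what is visible of it).
The state is a dict: "time_s": time; "joints": joint angles; "joint_velocities": joint speeds; "joint_efforts": joint torques, N m; "tool_pos": TCP position; "tool_rot": TCP orientation; "wrist_force": force on the tool from outside, world axes, zero at the start; "torque": the same for the moment, N m; "width": finger opening in m; "grip_force": force on a finger pad.
Only numpy, scipy, OpenCV 4.12 (cv2) and the standard library are available. Lean on these libraries where they do the work, as an engineer would, in place of code of your own. Each camera call takes 0.05 s, during which the arm holds its last target. There are 200 camera calls.

TASK

Stand the open bead tin upright and centred on the cork mat, filling the empty place in the row on the low shelf. Then lift the nested double lid by the inner lid's wooden knob, so that both lids come along, and lower it (no dropping) onto the tin until fully seated. Last, take the outer lid alone by its metal collar, lift it straight up about 10 cm and finish still holding it level above the tin, for a card to be laid on the inner lid, which stays seated; do not tip the tin, and leave all else where it is.

Things in the scene. Friction and masses are not known exactly. Their poses are not given: they have to be found in the camera images.
- tin: the loose open round tin of bare metal with a few wooden beads fixed in its bottom, 0.2 to 0.4 kg: outer diameter 64 mm, height 75 mm, mouth diameter 58 mm, wall 2.8 mm. It starts upright on the table. Origin: centre of its underside; z up.
- inner_lid: inner lid: white plastic plug with a wooden knob, starts upright on the table wearing the outer lid. From its origin (centre of the plug's underside, z up): plug, diameter 54 mm (foot tapered to 44), 0-14 mm; flange, diameter 63, 14-17 mm, rests on the tin's rim (seated, its origin is 61 mm above the tin's); round knob, diameter 20, 17-64 mm. 0.10-0.19 kg.
- outer_lid: outer lid: loose bare-metal cap resting on the inner lid's flange, the knob standing up through its middle. From its origin (centre of skirt's lower edge, z up): skirt, diameter 78 outside, 73 inside, 0-13 mm; plate 10-13 mm; round collar, diameter 36 outside, 24 inside, 13-35 mm. Nested, its origin is 7 mm above the inner lid's; 22 mm of knob stand above the collar. Not locked. 0.08-0.15 kg.
- shelf: the fixed low wooden shelf: board 130 mm (its x) by 340 mm (its y), top 40 mm above the table, with a lip on its far (+x) edge that rises 10 mm above the board. Origin: under its centre, at table height. The row of three places runs along its y, 105 mm apart; two hold closed tins, one of the three (any) has the cork mat.
- mat: the fixed round cork mat, diameter 74 mm, 3 mm thick, lying on the shelf board at the empty place. Origin: centre of its underside, 40 mm above the table; its top is 43 mm above the table.
- row_tin_a: a closed metal tin with flat lid, diameter 67 mm, height 78 mm, standing loose in the row on the shelf; stays where it is. Origin: centre of its underside.
- row_tin_b: the second closed tin of the row, just like the first; stays where it is. Origin: centre of its underside.
- mug: white ceramic mug without handle, diameter 72 mm, height 90 mm, with pens up to 150 mm high, standing on the table; stays where it is. Origin: centre of its underside.
- toy_car: small wooden toy car, 90 x 52 x 44 mm, on the table; stays where it is. Origin: centre of its underside.

How it is judged:
By the outcome, as a careful person would: the job done as asked, in the order asked, and still so for the second after the job is handed in, while the arm keeps its last pose, push and grip.
It also fails if it takes over 61 s, if anything falls off the work surface, if the arm or the gripper's body presses on something with over 40 N, if the wrist force passes 120 N, or if a joint passes its speed limit or range.

## Working session

There is one attempt and no reset: what is moved stays moved. The work goes in short steps, Python scripts to look and compute and a shell command to move; the robot and the scene stay as the last step left them, time stands still between calls to the robot, and variables do not carry over. Pictures are saved under pics/ and viewed, at most 10 in all, crops included, and the job is handed in when it is done.

```bash
mkdir -p pics; ls; cat > h.py <<'E'
from cell import manip
import numpy as np, cv2
def cloud(p):
    z=p["range_z"];K=np.array(p["intrinsics"]);v,u=np.indices(z.shape)
    c=np.stack([(u-K[0,2])/K[0,0]*z,-(v-K[1,2])/K[1,1]*z,-z],-1)
    R=np.array(p["rotation"])
    if R.shape!=(3,3):
        from scipy.spatial.transform import Rotation as Q
        R=Q.from_quat(np.roll(R,-1)).as_matrix()
    w=c@R.T+np.array(p["eye"]); w[z==0]=np.nan
    return w
E
python3 - <<'E'
from h import *
for n in ["scene","top"]:
    p=manip.capture(n); cv2.imwrite(f"pics/{n}1.png",p["pixels"]); w=cloud(p)
    print(n,p["eye"],[k for k in p])
    for t in ["tin","inner_lid","outer_lid","shelf","mat","row_tin_a","mug","toy_car"]:
        for o in manip.outline_of(p,t)[:3]:
            q=w[o["mask"]];q=q[~np.isnan(q[:,0])]
            if len(q)<5: continue
            zt=np.percentile(q[:,2],97); s=q[q[:,2]>zt-.006]
            print(t,round(o["conf"],2),o["extent"],"ztop",zt.round(4),"top mid",((s.min(0)+s.max(0))/2).round(4)[:2],"ext",np.ptp(s,0).round(3)[:2],"med",np.median(q,0).round(3))
print(manip.read_state())
E
```

```text
pics
scene [ 1.19644817 -0.27750006  0.55215815] ['pixels', 'range_z', 'intrinsics', 'eye', 'rotation', 'shot']
tin 0.68 [327.2, 193.9, 33.9, 42.9] ztop 0.0761 top mid [0.4729 0.2224] ext [0.065 0.063] med [0.483 0.226 0.061]
inner_lid 0.49 [159.0, 254.8, 9.4, 14.2] ztop 0.0654 top mid [ 0.4565 -0.1573] ext [0.013 0.014] med [ 0.46  -0.157  0.057]
shelf 0.67 [179.9, 251.0, 206.2, 124.2] ztop 0.0508 top mid [0.6574 0.0117] ext [0.128 0.336] med [ 0.671 -0.033  0.041]
mat 0.76 [268.1, 277.2, 39.4, 26.3] ztop 0.0455 top mid [0.6268 0.0036] ext [0.075 0.072] med [0.629 0.003 0.044]
row_tin_a 0.95 [209.1, 264.5, 47.9, 67.4] ztop 0.1196 top mid [ 0.6392 -0.101 ] ext [0.068 0.066] med [ 0.66  -0.106  0.102]
row_tin_a 0.73 [315.6, 219.1, 36.4, 56.2] ztop 0.1197 top mid [0.6135 0.1085] ext [0.067 0.068] med [0.632 0.097 0.099]
mug 0.77 [413.7, 159.9, 35.6, 60.4] ztop 0.1184 top mid [0.5081 0.4337] ext [0.043 0.035] med [0.522 0.423 0.065]
toy_car 0.66 [225.0, 230.8, 42.6, 30.2] ztop 0.0455 top mid [0.4309 0.0083] ext [0.047 0.029] med [0.449 0.    0.028]
toy_car 0.51 [326.8, 195.0, 33.1, 42.0
[... 1279 characters left out ...]
ray([-1.49131890e+00,  3.80558303e-01,  1.29740519e+00,  2.91190858e-05,
        1.46357801e+00, -2.15336891e-01]), 'joint_velocities': array([ 1.31017086e-04,  1.42794917e-04, -1.79687376e-04,  7.32054768e-05,
       -7.08883504e-04, -5.47101148e-04]), 'joint_efforts': array([ 7.29023450e-04, -4.48324656e+01, -2.31462657e+01, -1.98057714e-04,
        6.26456349e-04,  1.97261778e-05]), 'tool_pos': array([ 0.15979348, -0.526258  ,  0.23134305]), 'tool_rot': array([2.64991541e-05, 9.89155452e-01, 1.46872365e-01, 1.27065856e-05]), 'wrist_force': array([0.54551531, 1.5635922 , 0.5624699 ]), 'torque': array([-0.00335537, -0.02214637,  0.03913322]), 'grip_force': 0.0, 'width': 0.08557465159017122}
```

View pics/top1.png

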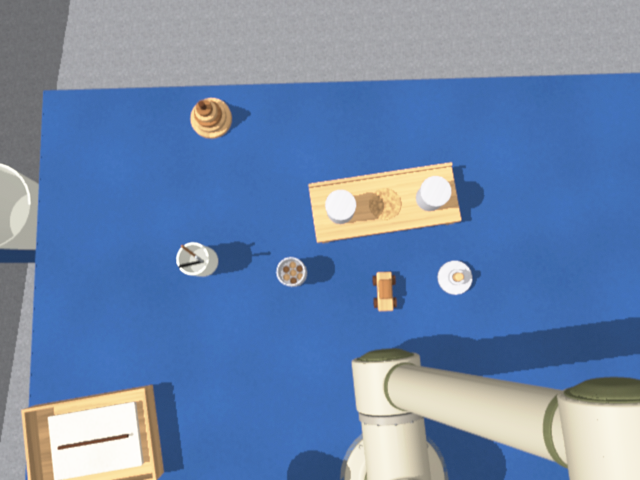

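```bash
python3 -m inch '[{"delta_pos":[0,0,0],"delta_rot":[0,0,-0.14],"grip":1},{"delta_pos":[0,0,0],"delta_rot":[0,0,-0.14],"grip":1},{"delta_pos":[0,0,0],"delta_rot":[0,0,-0.14],"grip":1},{"delta_pos":[0,0,0],"delta_rot":[0,0,-0.14],"grip":1},{"delta_pos":[0,0,0],"delta_rot":[0,0,-0.14],"grip":1},{"delta_pos":[0,0,0],"delta_rot":[0,0,-0.14],"grip":1},{"delta_pos":[0,0,0],"delta_rot":[0,0,-0.14],"grip":1},{"delta_pos":[0,0,0],"delta_rot":[0,0,-0.14],"grip":1},{"delta_pos":[0,0,0],"delta_rot":[0,0,-0.14],"grip":1},{"delta_pos":[0,0,0],"delta_rot":[0,0,-0.14],"grip":1}]' 60
```

```text
time_s: 1.9
tool_pos: [0.1598, -0.5262, 0.2313]
tool_rot: [-0.0, 0.66, 0.751, 0.0]
wrist_force: [0.5, -0.3, 0.1]
width: 0.0853
grip_force: 0.0
```

The top picture agrees with the networks: tin at (291,272), nested lid (455,278), mat (385,204) between the row tins, mug (196,260), car (384,291).

```bash
python3 -m inch '[{"delta_pos":[3.52,2.03,0.3],"delta_rot":[0,0,0],"grip":1},{"delta_pos":[3.52,2.03,0.3],"delta_rot":[0,0,0],"grip":1},{"delta_pos":[3.52,2.03,0.3],"delta_rot":[0,0,0],"grip":1},{"delta_pos":[3.52,2.03,0.3],"delta_rot":[0,0,0],"grip":1},{"delta_pos":[3.52,2.03,0.3],"delta_rot":[0,0,0],"grip":1},{"delta_pos":[3.52,2.03,0.3],"delta_rot":[0,0,0],"grip":1},{"delta_pos":[3.52,2.03,0.3],"delta_rot":[0,0,0],"grip":1},{"delta_pos":[3.52,2.03,0.3],"delta_rot":[0,0,0],"grip":1},{"delta_pos":[3.52,2.03,0.3],"delta_rot":[0,0,0],"grip":1},{"delta_pos":[3.52,2.03,0.3],"delta_rot":[0,0,0],"grip":1}]' 60
python3 -m inch '[{"delta_pos":[3.52,2.03,0.3],"delta_rot":[0,0,0],"grip":1},{"delta_pos":[3.52,2.03,0.3],"delta_rot":[0,0,0],"grip":1},{"delta_pos":[3.52,2.03,0.3],"delta_rot":[0,0,0],"grip":1},{"delta_pos":[3.52,2.03,0.3],"delta_rot":[0,0,0],"grip":1},{"delta_pos":[3.52,2.03,0.3],"delta_rot":[0,0,0],"grip":1},{"delta_pos":[3.52,2.03,0.3],"delta_rot":[0,0,0],"grip":1},{"delta_pos":[3.52,2.03,0.3],"delta_rot":[0,0,0],"grip":1},{"delta_pos":[3.52,2.03,0.3],"delta_rot":[0,0,0],"grip":1},{"delta_pos":[3.52,2.03,0.3],"delta_rot":[0,0,0],"grip":1},{"delta_pos":[3.52,2.03,0.3],"delta_rot":[0,0,0],"grip":1}]' 60
```

```text
time_s: 2.9
tool_pos: [0.318, -0.1504, 0.2015]
tool_rot: [0.0, 0.662, 0.749, -0.0]
wrist_force: [0.2, -0.3, -0.2]
width: 0.0857
grip_force: 0.0
time_s: 3.9
tool_pos: [0.476, 0.2244, 0.1713]
tool_rot: [0.0, 0.662, 0.75, 0.0]
wrist_force: [0.6, -1.4, 0.1]
width: 0.0851
grip_force: 0.0
```

```bash
python3 -m inch '[{"delta_pos":[-0.1,-0.35,1],"delta_rot":[0,0,0],"grip":1},{"delta_pos":[0,0,2],"delta_rot":[0,0,0],"grip":1},{"delta_pos":[0,0,2],"delta_rot":[0,0,0],"grip":1},{"delta_pos":[0,0,2],"delta_rot":[0,0,0],"grip":1},{"delta_pos":[0,0,2],"delta_rot":[0,0,0],"grip":1},{"delta_pos":[0,0,2],"delta_rot":[0,0,0],"grip":1},{"delta_pos":[0,0,2],"delta_rot":[0,0,0],"grip":1},{"delta_pos":[0,0,1],"delta_rot":[0,0,0],"grip":1},{"delta_pos":[0,0,0],"delta_rot":[0,0,0],"grip":1},{"delta_pos":[0,0,0],"delta_rot":[0,0,0],"grip":1}]' 60
python3 -m inch '[{"delta_pos":[0,0,0],"delta_rot":[0,0,0],"grip":0.6},{"delta_pos":[0,0,0],"delta_rot":[0,0,0],"grip":0.5},{"delta_pos":[0,0,0],"delta_rot":[0,0,0],"grip":0.4},{"delta_pos":[0,0,0],"delta_rot":[0,0,0],"grip":0.3},{"delta_pos":[0,0,0],"delta_rot":[0,0,0],"grip":0.2},{"delta_pos":[0,0,0],"delta_rot":[0,0,0],"grip":0},{"delta_pos":[0,0,0],"delta_rot":[0,0,0],"grip":-1},{"delta_pos":[0,0,0],"delta_rot":[0,0,0],"grip":-1},{"delta_pos":[0,0,0],"delta_rot":[0,0,0],"grip":-1},{"delta_pos":[0,0,0],"delta_rot":[0,0,0],"grip":-1}]' 60
```

```text
time_s: 4.9
tool_pos: [0.4726, 0.2211, 0.0319]
tool_rot: [0.0, 0.662, 0.75, 0.0]
wrist_force: [0.2, -0.3, -0.1]
width: 0.0855
grip_force: 0.0
time_s: 5.9
tool_pos: [0.4728, 0.2212, 0.0326]
tool_rot: [0.001, 0.662, 0.75, 0.001]
wrist_force: [-0.9, -1.0, 7.6]
width: 0.0632
grip_force: 65.1
```

```bash
python3 -m inch '[{"delta_pos":[0,0,-0.7],"delta_rot":[0,0,0],"grip":-1},{"delta_pos":[0,0,-1.5],"delta_rot":[0,0,0],"grip":-1},{"delta_pos":[0,0,-2],"delta_rot":[0,0,0],"grip":-1},{"delta_pos":[0,0,-2],"delta_rot":[0,0,0],"grip":-1},{"delta_pos":[0,0,-2],"delta_rot":[0,0,0],"grip":-1},{"delta_pos":[0,0,-2],"delta_rot":[0,0,0],"grip":-1},{"delta_pos":[0,0,-2],"delta_rot":[0,0,0],"grip":-1},{"delta_pos":[0,0,-2],"delta_rot":[0,0,0],"grip":-1},{"delta_pos":[-1.2,0.63,-0.5],"delta_rot":[0,0,0],"grip":-1},{"delta_pos":[-2.36,1.26,0],"delta_rot":[0,0,0],"grip":-1}]' 60
python3 -m inch '[{"delta_pos":[-2.6,1.4,0],"delta_rot":[0,0,0],"grip":-1},{"delta_pos":[-2.6,1.4,0],"delta_rot":[0,0,0],"grip":-1},{"delta_pos":[-2.6,1.4,0],"delta_rot":[0,0,0],"grip":-1},{"delta_pos":[-2.6,1.4,0],"delta_rot":[0,0,0],"grip":-1},{"delta_pos":[-2.6,1.4,0],"delta_rot":[0,0,0],"grip":-1},{"delta_pos":[-2.6,1.4,0],"delta_rot":[0,0,0],"grip":-1},{"delta_pos":[-2.6,1.4,0],"delta_rot":[0,0,0],"grip":-1},{"delta_pos":[-1.2,0.6,0],"delta_rot":[0,0,0],"grip":-1},{"delta_pos":[-0.6,0.3,0],"delta_rot":[0,0,0],"grip":-1},{"delta_pos":[0,0,0],"delta_rot":[0,0,0],"grip":-1}]' 60
python3 - <<'E'
from h import *
s=manip.read_state();print(s["wrist_force"],s["tool_pos"])
p=manip.capture("scene"); cv2.imwrite("pics/scene2.png",p["pixels"][100:460,60:540]); w=cloud(p)
for o in manip.outline_of(p,"tin")[:2]:
    q=w[o["mask"]];q=q[~np.isnan(q[:,0])]
    zt=np.percentile(q[:,2],97);zb=np.percentile(q[:,2],2); s=q[q[:,2]>zt-.006]
    print(o["conf"],o["extent"],zt,zb,(s.min(0)+s.max(0))/2,np.ptp(s,0))
E
```

```text
time_s: 6.9
tool_pos: [0.4953, 0.1883, 0.1792]
tool_rot: [0.0, 0.661, 0.75, 0.001]
wrist_force: [-0.1, -0.6, -3.2]
width: 0.0633
grip_force: 66.5
time_s: 7.9
tool_pos: [0.6261, 0.0026, 0.1778]
tool_rot: [-0.0, 0.662, 0.749, -0.0]
wrist_force: [-0.5, -0.2, -3.2]
width: 0.0629
grip_force: 66.5
[-0.45846126 -0.17306241 -3.22754121] [0.62613675 0.00262243 0.17780814]
0.89 [260.7, 187.7, 46.1, 59.9] 0.22022177910088006 0.14666379931422402 [0.62971767 0.00269306 0.22407387] [0.07162858 0.05963457 0.01965261]
0.37 [225.4, 232.6, 40.3, 27.5] 0.04574164889855276 0.0010613759268344846 [0.4297965  0.00801345 0.0434277 ] [0.04692485 0.0284229  0.00720311]
```

View pics/scene2.png

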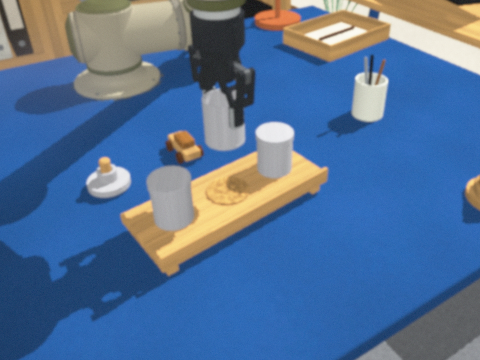

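The picture shows the tin hanging upright in the gripper (crop 223,118), mat free below (228,190). Lowering.

```bash
python3 -m inch '[{"delta_pos":[0,0.1,1],"delta_rot":[0,0,0],"grip":-1},{"delta_pos":[0,0,1.6],"delta_rot":[0,0,0],"grip":-1},{"delta_pos":[0,0,1.6],"delta_rot":[0,0,0],"grip":-1},{"delta_pos":[0,0,1.6],"delta_rot":[0,0,0],"grip":-1},{"delta_pos":[0,0,1.6],"delta_rot":[0,0,0],"grip":-1},{"delta_pos":[0,0,1.2],"delta_rot":[0,0,0],"grip":-1},{"delta_pos":[0,0,0.7],"delta_rot":[0,0,0],"grip":-1},{"delta_pos":[0,0,0.5],"delta_rot":[0,0,0],"grip":-1},{"delta_pos":[0,0,0.2],"delta_rot":[0,0,0],"grip":-1},{"delta_pos":[0,0,0],"delta_rot":[0,0,0],"grip":-1}]' 60
```

```text
time_s: 9.0
tool_pos: [0.6275, 0.0031, 0.0785]
tool_rot: [0.0, 0.662, 0.75, 0.0]
wrist_force: [0.0, 0.3, -2.9]
width: 0.063
grip_force: 66.5
```

```bash
python3 -m inch '[{"delta_pos":[0,0,0.1],"delta_rot":[0,0,0],"grip":-1},{"delta_pos":[0,0,0],"delta_rot":[0,0,0],"grip":-1},{"delta_pos":[0,0,0.05],"delta_rot":[0,0,0],"grip":-1},{"delta_pos":[0,0,0],"delta_rot":[0,0,0],"grip":-1},{"delta_pos":[0,0,0.05],"delta_rot":[0,0,0],"grip":-1},{"delta_pos":[0,0,0],"delta_rot":[0,0,0],"grip":-1},{"delta_pos":[0,0,0.05],"delta_rot":[0,0,0],"grip":-1},{"delta_pos":[0,0,0],"delta_rot":[0,0,0],"grip":-1},{"delta_pos":[0,0,0.05],"delta_rot":[0,0,0],"grip":-1},{"delta_pos":[0,0,0],"delta_rot":[0,0,0],"grip":-1}]' 60
```

```text
time_s: 10.0
tool_pos: [0.6273, 0.003, 0.0757]
tool_rot: [0.0, 0.662, 0.75, 0.0]
wrist_force: [-1.7, 0.1, 1.7]
width: 0.0633
grip_force: 67.0
```

```bash
python3 -m inch '[{"delta_pos":[0,0,0],"delta_rot":[0,0,0],"grip":0.55},{"delta_pos":[0,0,0],"delta_rot":[0,0,0],"grip":0.6},{"delta_pos":[0,0,0],"delta_rot":[0,0,0],"grip":0.7},{"delta_pos":[0,0,0],"delta_rot":[0,0,0],"grip":0.8},{"delta_pos":[0,0,0],"delta_rot":[0,0,0],"grip":1},{"delta_pos":[0,0,0],"delta_rot":[0,0,0],"grip":1},{"delta_pos":[0,0,0],"delta_rot":[0,0,0],"grip":1},{"delta_pos":[0,0,-1],"delta_rot":[0,0,0],"grip":1},{"delta_pos":[0,0,-2],"delta_rot":[0,0,0],"grip":1},{"delta_pos":[0,0,-2],"delta_rot":[0,0,0],"grip":1}]' 60
```

```text
time_s: 11.0
tool_pos: [0.6273, 0.003, 0.1265]
tool_rot: [-0.0, 0.662, 0.75, -0.0]
wrist_force: [-0.7, 0.7, 1.2]
width: 0.0856
grip_force: 0.0
```

```bash
python3 -m inch '[{"delta_pos":[0,0,-2.5],"delta_rot":[0,0,0],"grip":1},{"delta_pos":[0,0,-2.5],"delta_rot":[0,0,0],"grip":1},{"delta_pos":[-0.7,-1,-2],"delta_rot":[0,0,0],"grip":1},{"delta_pos":[-2.25,-3.2,0],"delta_rot":[0,0,0],"grip":1},{"delta_pos":[-2.25,-3.2,0],"delta_rot":[0,0,0],"grip":1},{"delta_pos":[-2.25,-3.2,0],"delta_rot":[0,0,0],"grip":1},{"delta_pos":[-2.25,-3.2,0],"delta_rot":[0,0,0],"grip":0},{"delta_pos":[-2.25,-3.2,0],"delta_rot":[0,0,0],"grip":0},{"delta_pos":[-1.57,-2.2,0],"delta_rot":[0,0,0],"grip":0},{"delta_pos":[0,0,0],"delta_rot":[0,0,0],"grip":0}]' 60
python3 - <<'E'
from h import *
for n in ["top","scene"]:
    p=manip.capture(n); cv2.imwrite(f"pics/{n}3.png",p["pixels"]); w=cloud(p)
    for t in ["tin","inner_lid","outer_lid","mat"]:
        for o in manip.outline_of(p,t)[:1]:
            q=w[o["mask"]];q=q[~np.isnan(q[:,0])]
            zt=np.percentile(q[:,2],97); s=q[q[:,2]>zt-.006]
            print(n,t,round(o["conf"],2),o["extent"],"ztop",zt.round(4),"top mid",((s.min(0)+s.max(0))/2).round(4)[:2],"ext",np.ptp(s,0).round(3)[:2])
E
```

```text
time_s: 12.0
tool_pos: [0.4519, -0.1565, 0.1963]
tool_rot: [0.001, 0.663, 0.748, -0.0]
wrist_force: [-0.2, 1.4, -0.4]
width: 0.0427
grip_force: 0.0
top tin 0.59 [369.2, 182.0, 35.0, 32.8] ztop 0.1192 top mid [0.6268 0.0065] ext [0.063 0.061]
top inner_lid 0.67 [450.6, 271.2, 11.5, 12.7] ztop 0.0656 top mid [ 0.4531 -0.1544] ext [0.018 0.018]
top outer_lid 0.61 [437.5, 260.9, 30.9, 33.9] ztop 0.043 top mid [ 0.4529 -0.1543] ext [0.034 0.035]
top mat 0.36 [371.7, 270.6, 26.5, 40.3] ztop 0.0466 top mid [0.4292 0.0107] ext [0.044 0.029]
scene tin 0.8 [268.0, 240.6, 40.3, 59.8] ztop 0.1183 top mid [0.6274 0.0049] ext [0.065 0.063]
scene inner_lid 0.56 [158.7, 255.6, 14.8, 17.0] ztop 0.0654 top mid [ 0.4543 -0.1561] ext [0.016 0.02 ]
scene outer_lid 0.96 [147.2, 263.1, 43.4, 34.5] ztop 0.0431 top mid [ 0.4579 -0.1556] ext [0.029 0.036]
scene mat 0.7 [268.7, 289.8, 39.9, 13.4] ztop 0.0454 top mid [0.6331 0.0029] ext [0.064 0.073]
```

View pics/scene3.png

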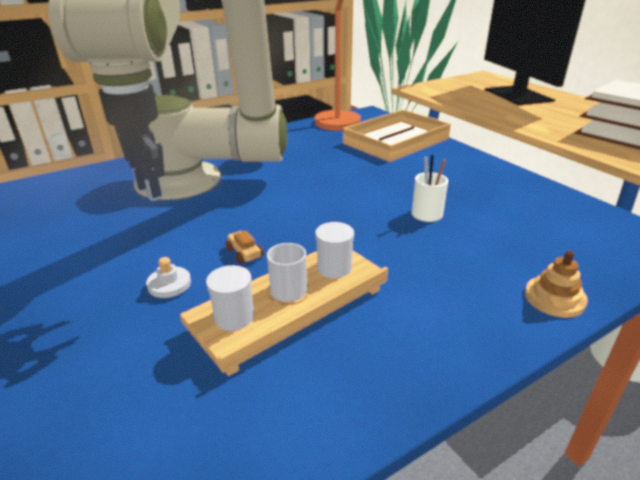

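Tin stands upright on the mat at pixel (287,272), lid untouched at (168,278).

```bash
python3 -m inch '[{"delta_pos":[0.13,0.18,1],"delta_rot":[0,0,0],"grip":0},{"delta_pos":[0,0,2],"delta_rot":[0,0,0],"grip":0},{"delta_pos":[0,0,2.5],"delta_rot":[0,0,0],"grip":0},{"delta_pos":[0,0,2.5],"delta_rot":[0,0,0],"grip":0},{"delta_pos":[0,0,2.5],"delta_rot":[0,0,0],"grip":0},{"delta_pos":[0,0,2],"delta_rot":[0,0,0],"grip":0},{"delta_pos":[0,0,1.5],"delta_rot":[0,0,0],"grip":0},{"delta_pos":[0,0,0.8],"delta_rot":[0,0,0],"grip":0},{"delta_pos":[0,0,0.3],"delta_rot":[0,0,0],"grip":0},{"delta_pos":[0,0,0],"delta_rot":[0,0,0],"grip":0}]' 60
```

```text
time_s: 13.5
tool_pos: [0.4552, -0.1533, 0.0443]
tool_rot: [-0.0, 0.662, 0.75, -0.0]
wrist_force: [0.4, 0.4, 0.9]
width: 0.0427
grip_force: 0.0
```

```bash
python3 -m inch '[{"delta_pos":[-0.15,-0.19,0],"delta_rot":[0,0,0],"grip":0},{"delta_pos":[0,0,0],"delta_rot":[0,0,0],"grip":-0.2},{"delta_pos":[0,0,0],"delta_rot":[0,0,0],"grip":-0.3},{"delta_pos":[0,0,0],"delta_rot":[0,0,0],"grip":-0.4},{"delta_pos":[0,0,0],"delta_rot":[0,0,0],"grip":-0.45},{"delta_pos":[0,0,0],"delta_rot":[0,0,0],"grip":-0.5},{"delta_pos":[0,0,0],"delta_rot":[0,0,0],"grip":-0.55},{"delta_pos":[0,0,0],"delta_rot":[0,0,0],"grip":-1},{"delta_pos":[0,0,0],"delta_rot":[0,0,0],"grip":-1},{"delta_pos":[0,0,0],"delta_rot":[0,0,0],"grip":-1}]' 60
```

```text
time_s: 14.5
tool_pos: [0.4532, -0.1551, 0.0445]
tool_rot: [-0.0, 0.662, 0.75, -0.0]
wrist_force: [-3.4, 0.4, 4.9]
width: 0.0177
grip_force: 58.6
```

```bash
python3 -m inch '[{"delta_pos":[0,0,-0.5],"delta_rot":[0,0,0],"grip":-1},{"delta_pos":[0,0,-1],"delta_rot":[0,0,0],"grip":-1},{"delta_pos":[0,0,-1.8],"delta_rot":[0,0,0],"grip":-1},{"delta_pos":[0,0,-2],"delta_rot":[0,0,0],"grip":-1},{"delta_pos":[0,0,-2],"delta_rot":[0,0,0],"grip":-1},{"delta_pos":[0,0,-2],"delta_rot":[0,0,0],"grip":-1},{"delta_pos":[0,0,-2],"delta_rot":[0,0,0],"grip":-1},{"delta_pos":[0,0,-2],"delta_rot":[0,0,0],"grip":-1},{"delta_pos":[0,0,-1.5],"delta_rot":[0,0,0],"grip":-1},{"delta_pos":[0,0,-1],"delta_rot":[0,0,0],"grip":-1}]' 60
python3 - <<'E'
from h import *
s=manip.read_state();print(s["wrist_force"],s["tool_pos"],s["width"])
p=manip.capture("scene"); cv2.imwrite("pics/scene4.png",cv2.resize(p["pixels"][120:360,60:380],(800,600))); w=cloud(p)
for t in ["inner_lid","outer_lid"]:
  for o in manip.outline_of(p,t)[:1]:
    q=w[o["mask"]];q=q[~np.isnan(q[:,0])]
    print(t,o["conf"],o["extent"],np.percentile(q,[3,97],axis=0).round(4))
E
```

```text
time_s: 15.5
tool_pos: [0.4536, -0.155, 0.204]
tool_rot: [0.001, 0.662, 0.75, 0.0]
wrist_force: [-0.3, -0.5, -2.1]
width: 0.0176
grip_force: 58.8
[-0.34957609 -0.466299   -2.08541888] [ 0.45361469 -0.1550482   0.20395121] 0.01761408523177129
inner_lid 0.6 [140.1, 181.9, 6.5, 10.1] [[ 0.4539 -0.1655  0.2014]
 [ 0.4617 -0.1625  0.2203]]
outer_lid 0.65 [126.2, 190.7, 50.4, 30.4] [[ 0.4351 -0.1916  0.1692]
 [ 0.4917 -0.1249  0.2013]]
```

View pics/scene4.png

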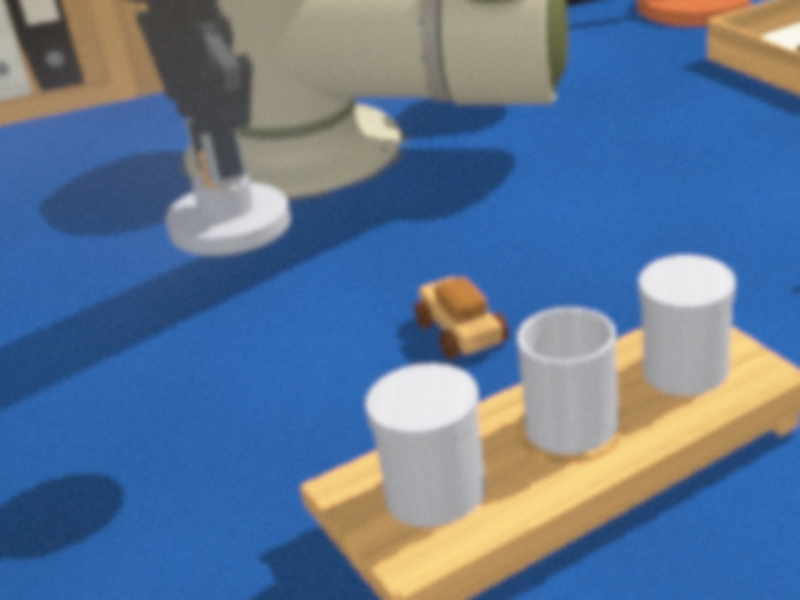

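Both lids hang level from the knob (crop 228,215); tins on the shelf undisturbed.

```bash
python3 -m inch '[{"delta_pos":[0.69,0.96,0],"delta_rot":[0,0,0],"grip":-1},{"delta_pos":[1.38,1.92,0],"delta_rot":[0,0,0],"grip":-1},{"delta_pos":[1.8,2.5,0],"delta_rot":[0,0,0],"grip":-1},{"delta_pos":[1.93,2.69,0],"delta_rot":[0,0,0],"grip":-1},{"delta_pos":[1.93,2.69,0],"delta_rot":[0,0,0],"grip":-1},{"delta_pos":[1.93,2.69,0],"delta_rot":[0,0,0],"grip":-1},{"delta_pos":[1.8,2.5,0],"delta_rot":[0,0,0],"grip":-1},{"delta_pos":[1.38,1.92,0],"delta_rot":[0,0,0],"grip":-1},{"delta_pos":[0.69,0.96,0],"delta_rot":[0,0,0],"grip":-1},{"delta_pos":[0.29,0.37,0],"delta_rot":[0,0,0],"grip":-1}]' 60
python3 -m inch '[{"delta_pos":[0,0,0],"delta_rot":[0,0,0],"grip":-1},{"delta_pos":[0,0,0.5],"delta_rot":[0,0,0],"grip":-1},{"delta_pos":[0,0,0.7],"delta_rot":[0,0,0],"grip":-1},{"delta_pos":[0,0,0.8],"delta_rot":[0,0,0],"grip":-1},{"delta_pos":[0,0,0.8],"delta_rot":[0,0,0],"grip":-1},{"delta_pos":[0,0,0.5],"delta_rot":[0,0,0],"grip":-1},{"delta_pos":[0,0,0.3],"delta_rot":[0,0,0],"grip":-1},{"delta_pos":[0,0,0],"delta_rot":[0,0,0],"grip":-1},{"delta_pos":[0,0,0],"delta_rot":[0,0,0],"grip":-1},{"delta_pos":[0,0,0],"delta_rot":[0,0,0],"grip":-1}]' 60
python3 - <<'E'
from h import *
p=manip.capture("scene"); w=cloud(p)
cv2.imwrite("pics/scene5.png",cv2.resize(p["pixels"][180:345,180:400],(800,600),interpolation=cv2.INTER_CUBIC))
for t in ["tin","outer_lid"]:
  for o in manip.outline_of(p,t)[:1]:
    q=w[o["mask"]];q=q[~np.isnan(q[:,0])]
    print(t,o["conf"],o["extent"],np.percentile(q,[3,97],axis=0).round(4))
E
```

```text
time_s: 16.65
tool_pos: [0.6272, 0.0069, 0.2012]
tool_rot: [-0.001, 0.662, 0.75, -0.0]
wrist_force: [-1.4, -0.2, -2.1]
width: 0.0176
grip_force: 58.9
time_s: 17.65
tool_pos: [0.627, 0.0058, 0.1667]
tool_rot: [0.0, 0.662, 0.75, 0.0]
wrist_force: [-0.5, 0.4, -2.8]
width: 0.0174
grip_force: 58.9
tin 0.66 [268.3, 255.5, 40.5, 43.5] [[ 0.6044 -0.0262  0.0463]
 [ 0.6589  0.0272  0.1179]]
outer_lid 0.81 [261.5, 227.2, 50.5, 31.3] [[ 0.6017 -0.0322  0.1341]
 [ 0.6644  0.0358  0.1644]]
```

View pics/scene5.png

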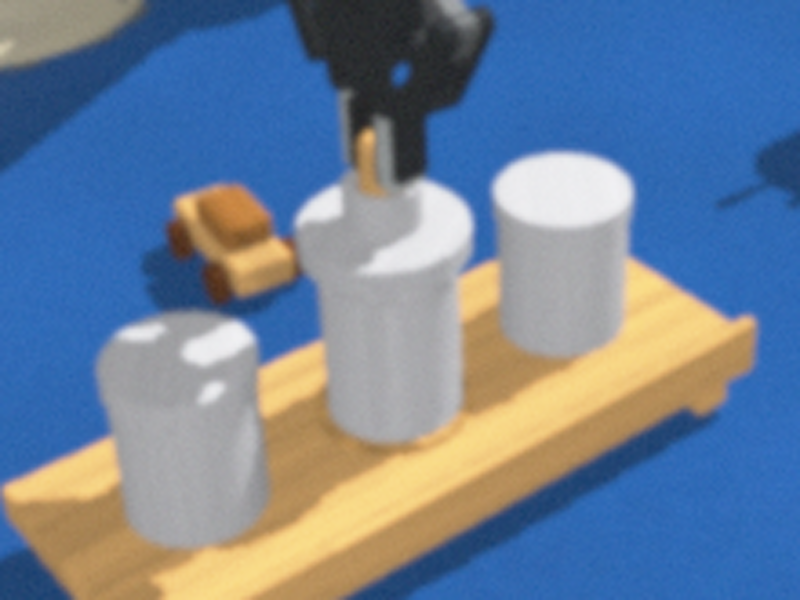

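Lid (crop 385,225) sits concentric over the tin mouth. Lowering in.

```bash
python3 -m inch '[{"delta_pos":[0,0,0.15],"delta_rot":[0,0,0],"grip":-1},{"delta_pos":[0,0,0.15],"delta_rot":[0,0,0],"grip":-1},{"delta_pos":[0,0,0.15],"delta_rot":[0,0,0],"grip":-1},{"delta_pos":[0,0,0.15],"delta_rot":[0,0,0],"grip":-1},{"delta_pos":[0,0,0.15],"delta_rot":[0,0,0],"grip":-1},{"delta_pos":[0,0,0.15],"delta_rot":[0,0,0],"grip":-1},{"delta_pos":[0,0,0.1],"delta_rot":[0,0,0],"grip":-1},{"delta_pos":[0,0,0.1],"delta_rot":[0,0,0],"grip":-1},{"delta_pos":[0,0,0],"delta_rot":[0,0,0],"grip":-1},{"delta_pos":[0,0,0],"delta_rot":[0,0,0],"grip":-1}]' 60
```

```text
time_s: 18.8
tool_pos: [0.6269, 0.0058, 0.1553]
tool_rot: [-0.0, 0.662, 0.75, 0.0]
wrist_force: [0.9, -0.5, -2.7]
width: 0.0174
grip_force: 58.9
```

```bash
python3 -m inch '[{"delta_pos":[0,0,0.1],"delta_rot":[0,0,0],"grip":-1},{"delta_pos":[0,0,0.1],"delta_rot":[0,0,0],"grip":-1},{"delta_pos":[0,0,0.1],"delta_rot":[0,0,0],"grip":-1},{"delta_pos":[0,0,0.1],"delta_rot":[0,0,0],"grip":-1},{"delta_pos":[0,0,0.1],"delta_rot":[0,0,0],"grip":-1},{"delta_pos":[0,0,0.05],"delta_rot":[0,0,0],"grip":-1},{"delta_pos":[0,0,0.05],"delta_rot":[0,0,0],"grip":-1},{"delta_pos":[0,0,0],"delta_rot":[0,0,0],"grip":-1},{"delta_pos":[0,0,0],"delta_rot":[0,0,0],"grip":-1},{"delta_pos":[0,0,0],"delta_rot":[0,0,0],"grip":-1}]' 60
```

```text
time_s: 19.8
tool_pos: [0.6269, 0.0058, 0.1494]
tool_rot: [0.0, 0.662, 0.75, 0.0]
wrist_force: [0.9, -0.2, -0.9]
width: 0.0174
grip_force: 58.9
```

```bash
python3 -m inch '[{"delta_pos":[0,0,0.05],"delta_rot":[0,0,0],"grip":-1},{"delta_pos":[0,0,0],"delta_rot":[0,0,0],"grip":-1},{"delta_pos":[0,0,0.05],"delta_rot":[0,0,0],"grip":-1},{"delta_pos":[0,0,0],"delta_rot":[0,0,0],"grip":-1},{"delta_pos":[0,0,0.03],"delta_rot":[0,0,0],"grip":-1},{"delta_pos":[0,0,0],"delta_rot":[0,0,0],"grip":-1},{"delta_pos":[0,0,0],"delta_rot":[0,0,0],"grip":-1},{"delta_pos":[0,0,0],"delta_rot":[0,0,0],"grip":-1},{"delta_pos":[0,0,0],"delta_rot":[0,0,0],"grip":-1},{"delta_pos":[0,0,0],"delta_rot":[0,0,0],"grip":-1}]' 60
```

```text
time_s: 20.8
tool_pos: [0.6271, 0.0057, 0.1485]
tool_rot: [0.0, 0.662, 0.75, 0.0]
wrist_force: [-1.3, 0.7, 5.1]
width: 0.0178
grip_force: 59.7
```

```bash
python3 -m inch '[{"delta_pos":[0,0,0],"delta_rot":[0,0,0],"grip":-0.5},{"delta_pos":[0,0,0],"delta_rot":[0,0,0],"grip":-0.4},{"delta_pos":[0,0,0],"delta_rot":[0,0,0],"grip":-0.2},{"delta_pos":[0,0,0],"delta_rot":[0,0,0],"grip":0.1},{"delta_pos":[0,0,0],"delta_rot":[0,0,0],"grip":0.4},{"delta_pos":[0,0,0],"delta_rot":[0,0,0],"grip":0.4},{"delta_pos":[0,0,0],"delta_rot":[0,0,0],"grip":0.4},{"delta_pos":[0,0,0],"delta_rot":[0,0,0],"grip":0.4},{"delta_pos":[0,0,0],"delta_rot":[0,0,0],"grip":0.4},{"delta_pos":[0,0,0],"delta_rot":[0,0,0],"grip":0.4}]' 60
python3 - <<'E'
from h import *
p=manip.capture("scene"); w=cloud(p)
cv2.imwrite("pics/scene6.png",cv2.resize(p["pixels"][180:345,180:400],(800,600),interpolation=cv2.INTER_CUBIC))
for t in ["tin","outer_lid"]:
  for o in manip.outline_of(p,t)[:1]:
    q=w[o["mask"]];q=q[~np.isnan(q[:,0])]
    print(t,o["conf"],o["extent"],np.percentile(q,[3,97],axis=0).round(4))
E
```

```text
time_s: 21.8
tool_pos: [0.6269, 0.0058, 0.148]
tool_rot: [-0.0, 0.662, 0.75, 0.0]
wrist_force: [-0.2, -0.0, 0.1]
width: 0.0598
grip_force: 0.0
tin 0.79 [267.5, 262.5, 41.0, 36.7] [[ 0.6255 -0.0264  0.0457]
 [ 0.6589  0.0234  0.1037]]
outer_lid 0.82 [262.0, 234.2, 46.7, 34.9] [[ 0.6001 -0.0327  0.1131]
 [ 0.6643  0.035   0.1464]]
```

View pics/scene6.png

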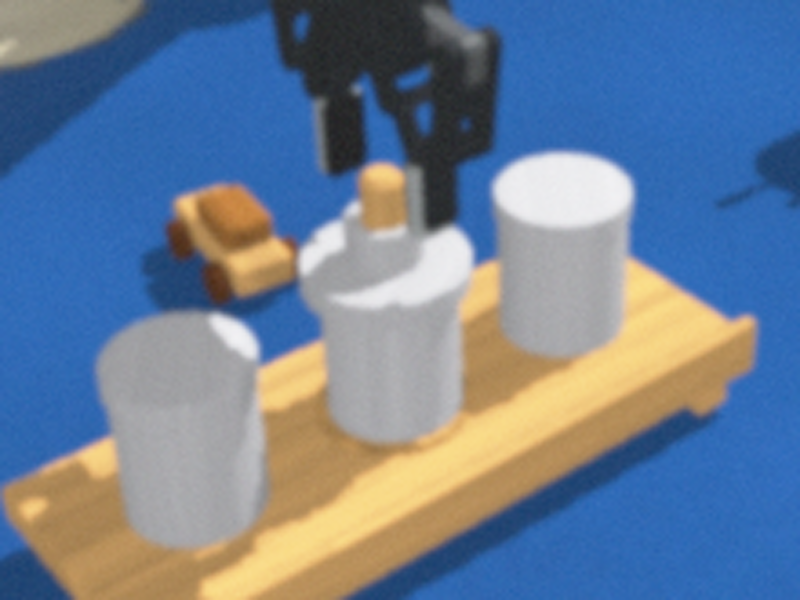

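Lids seated level (knob at crop 382,195; collar top 0.146 m as expected). Descend around the collar and grip.

```bash
python3 -m inch '[{"delta_pos":[0,0,0.4],"delta_rot":[0,0,0],"grip":0.4},{"delta_pos":[0,0,0.5],"delta_rot":[0,0,0],"grip":0.4},{"delta_pos":[0,0,0.5],"delta_rot":[0,0,0],"grip":0.4},{"delta_pos":[0,0,0.4],"delta_rot":[0,0,0],"grip":0.4},{"delta_pos":[0,0,0.2],"delta_rot":[0,0,0],"grip":0.4},{"delta_pos":[0,0,0],"delta_rot":[0,0,0],"grip":0.2},{"delta_pos":[0,0,0],"delta_rot":[0,0,0],"grip":0.1},{"delta_pos":[0,0,0],"delta_rot":[0,0,0],"grip":0},{"delta_pos":[0,0,0],"delta_rot":[0,0,0],"grip":-0.05},{"delta_pos":[0,0,0],"delta_rot":[0,0,0],"grip":-0.1}]' 50
python3 -m inch '[{"delta_pos":[0,0,0],"delta_rot":[0,0,0],"grip":-0.12},{"delta_pos":[0,0,0],"delta_rot":[0,0,0],"grip":-0.14},{"delta_pos":[0,0,0],"delta_rot":[0,0,0],"grip":-0.16},{"delta_pos":[0,0,0],"delta_rot":[0,0,0],"grip":-0.18},{"delta_pos":[0,0,0],"delta_rot":[0,0,0],"grip":-0.2},{"delta_pos":[0,0,0],"delta_rot":[0,0,0],"grip":-0.25},{"delta_pos":[0,0,0],"delta_rot":[0,0,0],"grip":-1},{"delta_pos":[0,0,0],"delta_rot":[0,0,0],"grip":-1},{"delta_pos":[0,0,0],"delta_rot":[0,0,0],"grip":-1},{"delta_pos":[0,0,0],"delta_rot":[0,0,0],"grip":-1}]' 50
```

```text
time_s: 22.95
tool_pos: [0.6269, 0.0058, 0.1282]
tool_rot: [0.0, 0.662, 0.75, 0.0]
wrist_force: [0.4, 0.3, 0.7]
width: 0.0384
grip_force: 0.0
time_s: 23.95
tool_pos: [0.6269, 0.0058, 0.1284]
tool_rot: [0.0, 0.662, 0.75, 0.0]
wrist_force: [-1.8, 0.6, 5.0]
width: 0.0343
grip_force: 49.6
```

```bash
python3 -m inch '[{"delta_pos":[0,0,-0.2],"delta_rot":[0,0,0],"grip":-1},{"delta_pos":[0,0,-0.3],"delta_rot":[0,0,0],"grip":-1},{"delta_pos":[0,0,-0.4],"delta_rot":[0,0,0],"grip":-1},{"delta_pos":[0,0,-0.5],"delta_rot":[0,0,0],"grip":-1},{"delta_pos":[0,0,-0.5],"delta_rot":[0,0,0],"grip":-1},{"delta_pos":[0,0,-0.5],"delta_rot":[0,0,0],"grip":-1},{"delta_pos":[0,0,-0.5],"delta_rot":[0,0,0],"grip":-1},{"delta_pos":[0,0,-0.5],"delta_rot":[0,0,0],"grip":-1},{"delta_pos":[0,0,-0.5],"delta_rot":[0,0,0],"grip":-1},{"delta_pos":[0,0,-0.5],"delta_rot":[0,0,0],"grip":-1}]' 50
python3 -m inch '[{"delta_pos":[0,0,-0.7],"delta_rot":[0,0,0],"grip":-1},{"delta_pos":[0,0,-0.8],"delta_rot":[0,0,0],"grip":-1},{"delta_pos":[0,0,-0.9],"delta_rot":[0,0,0],"grip":-1},{"delta_pos":[0,0,-0.9],"delta_rot":[0,0,0],"grip":-1},{"delta_pos":[0,0,-0.8],"delta_rot":[0,0,0],"grip":-1},{"delta_pos":[0,0,-0.7],"delta_rot":[0,0,0],"grip":-1},{"delta_pos":[0,0,-0.5],"delta_rot":[0,0,0],"grip":-1},{"delta_pos":[0,0,-0.3],"delta_rot":[0,0,0],"grip":-1},{"delta_pos":[0,0,0],"delta_rot":[0,0,0],"grip":-1},{"delta_pos":[0,0,0],"delta_rot":[0,0,0],"grip":-1}]' 50
python3 - <<'E'
from h import *
p=manip.capture("scene"); w=cloud(p)
cv2.imwrite("pics/scene7.png",cv2.resize(p["pixels"][165:345,150:390],(800,600),interpolation=cv2.INTER_CUBIC))
for t in ["tin","outer_lid","inner_lid"]:
  for o in manip.outline_of(p,t)[:1]:
    q=w[o["mask"]];q=q[~np.isnan(q[:,0])]
    print(t,o["conf"],o["extent"],np.percentile(q,[3,97],axis=0).round(4))
E
```

```text
time_s: 24.95
tool_pos: [0.6269, 0.0058, 0.1725]
tool_rot: [0.0, 0.662, 0.75, 0.0]
wrist_force: [-0.1, -0.5, -0.5]
width: 0.0344
grip_force: 49.8
time_s: 25.95
tool_pos: [0.6268, 0.0058, 0.2277]
tool_rot: [-0.0, 0.662, 0.75, -0.0]
wrist_force: [0.4, 0.6, -0.6]
width: 0.034
grip_force: 49.8
tin 0.8 [266.1, 253.3, 44.0, 49.1] [[ 0.6209 -0.0262  0.0441]
 [ 0.659   0.0291  0.1178]]
outer_lid 0.8 [258.1, 176.7, 51.6, 40.6] [[ 0.6032 -0.033   0.2124]
 [ 0.6653  0.0337  0.2457]]
inner_lid 0.58 [267.4, 223.7, 40.1, 39.6] [[ 0.6008 -0.0219  0.1199]
 [ 0.6553  0.0323  0.1685]]
```

View pics/scene7.png

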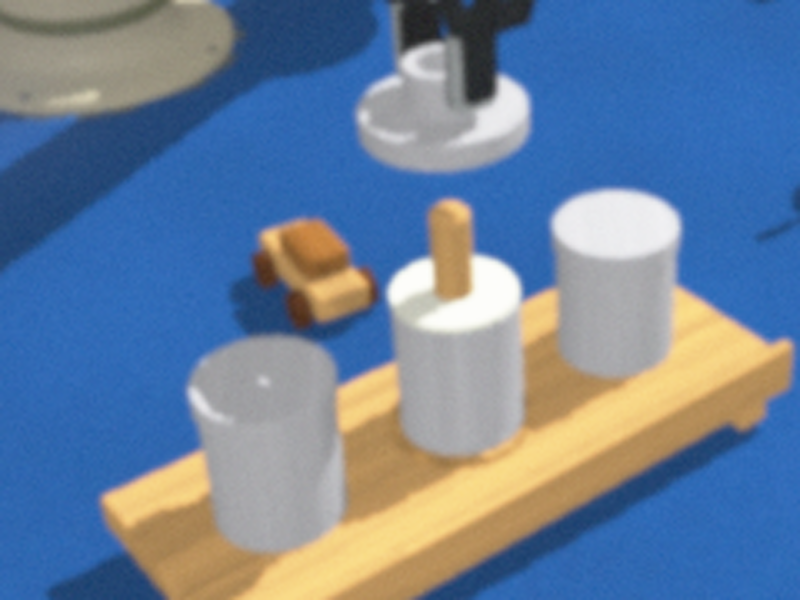

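The outer lid is held level at crop (443,120). The inner lid is seated flat on the upright tin at (455,295), and everything else is in place.

```bash
python3 -c "
from cell import manip
print(manip.hand_in())"
```

```text
the job is handed in; nothing more can be done
None
```

The job is handed in: the tin stands upright on the mat (camera puts it about 1.5 mm off centre), the inner lid is seated, and the outer lid is held level about 10 cm above it, after about 26 s of the allowed 61 s.

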